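# Load the last turned pull into the barrel tumbler

### The arm

A 7-joint arm with a two-finger parallel gripper is mounted at the origin on the work surface. World frame = base frame: x ahead of the robot, y to its left, z up, the work surface at z = 0. Lengths are in m, angles in rad, forces in N, time in s.
With the tool pointing down it reaches from about 0.4 to 0.85 m from the base axis. Payload 10.4 kg.
Tool frame: the origin (TCP) lies midway between the tips of the shut fingers; the grasp point (between the pads) lies 19 mm behind it; z points along the fingers, x is the direction in which the jaws open and shut, and the axes are right-handed (so a half turn about z gives the same grasp; the last joint's range is limited). The gripper opens to 85 mm and grips with 20 to 120 N. Pads are 22 mm wide; open, the fingers measure 114 mm over their backs; the gripper's body (76 mm by 85 mm) begins 54 mm behind the grasp point. The pads swing forward as they close: fully open they stand 13 mm farther back than shut.
Start: joints at [-1.357, 0.332, -0.065, 1.46, 0.022, 1.35, -0.088], TCP at [0.147, 0.608, 0.231] pointing down, gripper open.
Joint ranges: [-2.6, 2.6], [-0.5, 2.12], [-1.47, 1.34], [0.16, 2.42], [-1.27, 4.41], [0.06, 2.06], [-2.6, 2.6]. Speed limits (rad/s): [2.22, 2.22, 2.79, 2.79, 3.14, 3.14, 3.14].

### API

Orientations are given as a unit quaternion [x, y, z, w].
In Python, from workcell import manip, cams gives the robot as it stands.
- The arm moves only by the tool move_arm, never from a script. Its argument "moves" is a list of rows, each a list of 7 numbers: the turn, a rotation vector about the tool's x, y, z in degrees, then the shift along the tool's x, y, z in m, then the finger opening in m, from 0 to 0.0854. A call has 1 to 10 rows; each row is the pose to reach, as a shift and turn from the pose commanded when the call began, along the tool's axes at that moment; what a row does not reach only later rows make up. A row lasts 1/10 s, in which the tool goes at most 50 mm and 8.59 degrees, less where a joint would pass 70% of its speed; a pose out of reach is approached as far as the arm can. A call with a gripper value outside its range is refused whole. The fingers move at their own pace and stop on an object; "grip_force" is the grip in N (left out, the last holds). Time passes only in rows, so rows that repeat a pose let the fingers close. It gives the time, the measured TCP pose, the force and the opening at its end, in the units of the state.
- manip.get_obs(): the state, without advancing time (a new reading comes with each control period).
- cams.camera(name): name is "scene" or "top" or "wrist"; returns the picture (420x560x3 uint8, red, green, blue); there is no depth.
- cams.camera_params(name): a dict with "fx", "fy", "cx", "cy" (pixels), "xyz" and "rotation" of the camera in the world. Camera axes: x right, y up, looking along -z (the intrinsics and any distortion apply to the point x, -y, -z); pixel columns grow to the right and rows downward; lengths in m; the calibration is good to about 2 mm. A picture is of the moment at which its call begins: read the wrist's pose just before it. camera_params takes no time and is no camera call; for the wrist camera it gives the pose at the moment of the call.
- manip.hand_in(): hands the job in, once; it reports no verdict.
The state is a dict: "clock": time; "joint_pos": joint angles; "joint_velocities": joint speeds; "tau": joint torques, N m; "position": TCP position; "ee_rot": TCP orientation; "ft_force": force on the tool from outside, world axes, zero at the start; "torque": the same for the moment, N m; "grip_width": opening from 0.0 (shut) to 1.0 (fully open).
Only numpy, scipy, OpenCV 4.12 (cv2) and the standard library are available. Lean on these libraries where they do the work, as an engineer would, in place of code of your own. Each camera call takes 0.05 s, during which the arm holds its last target. There are 200 camera calls.

### The job

Add the loose ball-headed wooden pull to the batch in the barrel tumbler: lift the lid off the leaning drum by its knob and lay it flat, knob up, wholly on the rubber mat, put the pull into the drum, then put the lid back fully home on the drum. Carry the lid right way up, set it down rather than drop it, and leave the other things on the bench where they stand.

Things in the scene. Friction and masses are not known exactly. Their poses are not given: they have to be found in the camera images.
- tumbler: Barrel tumbler bolted to the bench, left or right: grey base plate 280 x 220 mm, two side cheeks with black hand knobs (268 mm over the knobs, 180 mm high), control box 110 mm high along the rear edge. Origin at bench height, 10 mm from the middle of the plate. z up; the drum leans to the tumbler's own -x, roughly towards the robot.
- drum: Bare metal drum of the tumbler, 192 mm wide, 165 mm long, fixed. Origin: centre of its outer bottom; z is its axis, out of the mouth, leaning 35 degrees from vertical; y is level. Inside: floor at z = 8 mm, 182 mm wide, narrowing from z = 110 to the neck, 140 mm clear from z = 147 to the rim at z = 165 mm. Two like pulls already lie at the bottom.
- drum_mouth (a point): Centre of the drum's open mouth, in the plane of its rim; axes as the drum's.
- drum_seat (a point): Point on the drum's axis 16 mm inside the rim plane, where the origin of the fully seated lid lies when centred (the lid has about 4 mm of play sideways and lies at the downhill side of it); axes as the drum's.
- lid: Loose plywood plug lid, about 0.3 kg, on the drum at the start. Origin: centre of its lowest face; z along its axis to the knob. Plug 132 mm wide, 16 mm deep, lower edge chamfered; flange 168 mm wide, z = 16 to 28 mm; dark wooden knob z = 28 to 71 mm. Draw it straight out along the drum's axis. On a flat surface it stands on the plug's face.
- lid_knob: The lid's knob, fixed to the lid's centre. Origin: foot of the knob, 28 mm above the lid's origin; z as the lid's. A slim neck (20 mm thick) up to z = 14 mm, then a straight round head 36 mm in diameter from z = 14 to 42 mm; grip it by the head, at z = 28 mm.
- mat: Fixed black rubber router mat, 270 x 270 mm and 4 mm thick, lying flat on the bench beside the tumbler with nothing on it. Origin: centre of its underside.
- pull: Loose turned beech drawer pull, 0.055 kg, standing on its foot on the bench in a row of three turned parts about 110 mm apart that runs away from the robot, between tumbler and mat: round foot 36 mm in diameter, thin neck, ball head 50 mm in diameter; 72 mm tall. Origin: centre of the underside of its foot, z up.
- pull_ball (a point): Centre of the pull's ball head, 47 mm above its foot.
- foot: Bystander in the row: turned beech furniture foot, a cone widening upwards from 32 to 54 mm in diameter, 76 mm tall. Origin: centre of its underside.
- spool: Bystander in the row: turned beech spool with two equal flanges 52 mm in diameter and a waist of 26 mm, 70 mm tall. Origin: centre of its underside.
- sandblock: Bystander: cork sanding block 112 x 67 x 38 mm, lying. Origin: centre of its underside.
- brush: Bystander: flat brush with a wooden handle, 200 mm long, 20 mm high, lying along its x axis. Origin: at bench height under its middle.
- waxtin: Bystander: round closed steel wax tin, 90 mm in diameter, 75 mm tall. Origin: centre of its underside.
- mallet: Bystander: dark turned carver's mallet standing on its head, handle up; 90 mm in diameter, 255 mm tall. Origin: centre of its underside.
Mind the look-alikes: they are no part of the job. What is shaped like the pull but blue or purple is not meant.

How it is judged:
By the outcome, as a careful person would: the job done as asked, in the order asked, and still so for the second after the job is handed in, with the robot touching nothing.
It also fails if it takes over 72 s, if anything falls off the work surface, if the arm or the gripper's body presses on something with over 40 N, if the wrist force passes 120 N, or if a joint passes its speed limit or range.

## Working session

There is one attempt and no reset: what is moved stays moved. The work goes in short steps, Python scripts to look and compute and a tool call to move; the robot and the scene stay as the last step left them, time stands still between calls to the robot, and variables do not carry over. Pictures are saved under pics/ and viewed, about 8 in all and at most 12, crops included, and the job is handed in when it is done.

Besides the shell and the picture viewer there is one more tool, called after ">>>" as a command line: name --pt "numbers of a row" for each row, then --argument value for the rest. move_arm: Moves the arm, as the interface text tells. Its arguments: {"type":"object","properties":{"moves":{"type":"array","items":{"type":"array","items":{"type":"number"}}},"grip_force":{"type":"number"}},"required":["moves"]}

```bash
ls; mkdir -p pics; python3 - <<'E'
from workcell import manip,cams
import cv2,numpy as np
np.set_printoptions(precision=4,suppress=True)
o=manip.get_obs();print(o)
for n in("scene","top"):
    cv2.imwrite(f"pics/{n}0.png",cams.camera(n)[:,:,::-1]);print(n,cams.camera_params(n))
print(cams.camera_params("wrist"))
E
```

```text
pics
{'clock': 0.0, 'joint_pos': array([-1.3567,  0.3329, -0.0647,  1.4609,  0.0216,  1.3499, -0.0885]), 'joint_velocities': array([ 0.0007, -0.0003, -0.0011,  0.0023, -0.0005, -0.0015,  0.0023]), 'tau': array([ -0.0012, -62.5452,   0.0481, -39.1605,   0.0161,   0.0101,
         0.    ]), 'position': array([0.1465, 0.6072, 0.2305]), 'ee_rot': array([ 0.7857,  0.6186, -0.0005,  0.0005]), 'ft_force': array([0.4318, 0.0992, 0.4845]), 'torque': array([-0.0109, -0.0085,  0.0335]), 'grip_width': 0.9984082611460585}
scene {'fx': 427.46624176964275, 'fy': 427.46624176964275, 'cx': 278.62340254247647, 'cy': 207.05815273454246, 'xyz': array([1.1886, 0.191 , 1.183 ]), 'rotation': array([0.1708, 0.2392, 0.764 , 0.5744])}
top {'fx': 468.3281269365877, 'fy': 468.3281269365877, 'cx': 281.4437113682338, 'cy': 211.5509299130542, 'xyz': array([0.2918, 0.0074, 1.6318]), 'rotation': array([-0.0576,  0.0595,  0.7059, -0.7034])}
{'fx': 296.110859860673, 'fy': 296.110859860673, 'cx': 276.60419828440786, 'cy': 210.94323622971473, 'xyz': array([0.0761, 0.6235, 0.3736]), 'rotation': array([-0.1129, -0.0885,  0.6118,  0.7779])}
```

View pics/scene0.png

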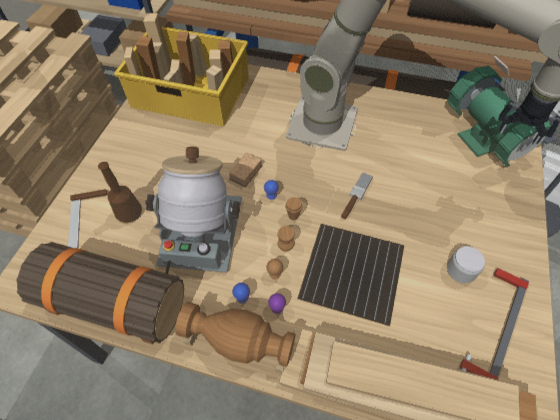

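View pics/top0.png

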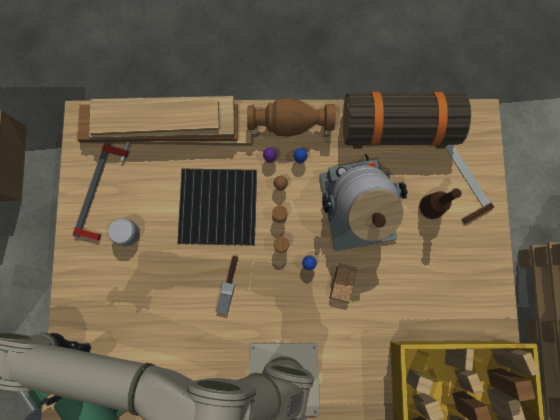

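```bash
python3 - <<'E'
import cv2,numpy as np
s=cv2.imread("pics/scene0.png");t=cv2.imread("pics/top0.png")
def c(im,x0,y0,x1,y1,k):return cv2.resize(im[y0:y1,x0:x1],None,fx=k,fy=k,interpolation=cv2.INTER_CUBIC)
a=c(s,140,140,260,290,4) #480x600
b=c(s,255,190,335,290,4) #320x400
d=c(t,255,165,319,205,4)
d=c(t,318,150,418,212,3.2)
d=cv2.resize(d,(320,200))
cv2.imwrite("pics/crop0.png",np.hstack([a,np.vstack([b,d])]))
E
```

```text
(no output)
```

View pics/crop0.png

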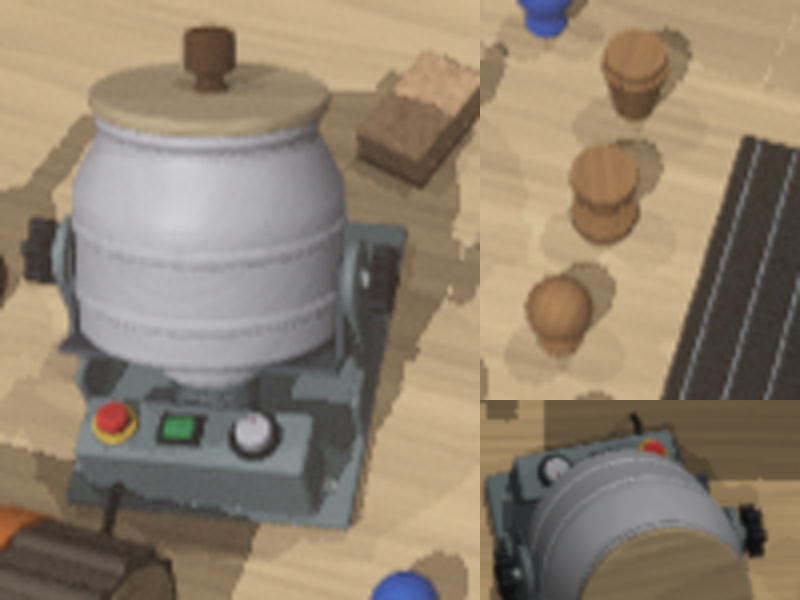

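```bash
cat > h.py <<'E'
import cv2,numpy as np
from scipy.spatial.transform import Rotation as R
np.set_printoptions(precision=4,suppress=True)
def ray(p,u,v):
    d=np.array([(u-p['cx'])/p['fx'],-(v-p['cy'])/p['fy'],-1.]);d=R.from_quat(p['rotation']).apply(d)
    return np.array(p['xyz']),d/np.linalg.norm(d)
def plane(p,u,v,z):
    o,d=ray(p,u,v);return o+d*(z-o[2])/d[2]
def tri(*rs):
    A=sum(np.eye(3)-np.outer(d,d) for o,d in rs);b=sum((np.eye(3)-np.outer(d,d))@o for o,d in rs)
    x=np.linalg.solve(A,b);return x,[np.linalg.norm((np.eye(3)-np.outer(d,d))@(x-o)) for o,d in rs]
def proj(p,X):
    c=R.from_quat(p['rotation']).inv().apply(np.asarray(X)-p['xyz'])
    return np.array([p['cx']+p['fx']*c[...,0]/-c[...,2],p['cy']-p['fy']*c[...,1]/-c[...,2]]).T
def blobs(m,box,mn=15):
    x0,y0,x1,y1=box;k=np.zeros_like(m,np.uint8);k[y0:y1,x0:x1]=m[y0:y1,x0:x1]
    n,l,s,c=cv2.connectedComponentsWithStats(k)
    return [(c[i],s[i]) for i in range(1,n) if s[i][4]>=mn]
E
python3 - <<'E'
from h import *
from workcell import cams
ps,pt=cams.camera_params("scene"),cams.camera_params("top")
s=cv2.imread("pics/scene0.png");t=cv2.imread("pics/top0.png")
def show(n,im,box,f):
    hsv=cv2.cvtColor(im,cv2.COLOR_BGR2HSV).astype(int);m=f(im.astype(int),hsv).astype(np.uint8)
    for c,st in blobs(m,box): print(n,c,st)
dark=lambda im,h:(im.max(2)<50)
brown=lambda im,h:(im[...,2]<125)&(im[...,2]-im[...,0]>25)
show("knobs s",s,(143,185,160,220),dark);show("knobs s",s,(228,190,245,225),dark)
show("knobs t",t,(318,180,335,222),dark);show("knobs t",t,(393,175,412,202),dark)
show("head s",s,(180,140,205,170),brown);show("head t",t,(365,205,392,232),brown)
wood=lambda im,h:(h[...,1]>115)&(im[...,2]<200)
show("pull s",s,(262,255,290,285),wood);show("pull t",t,(270,172,292,194),wood)
E
```

```text
knobs t [328.     205.5401] [323 189  12  32 187]
knobs t [402.4615 190.1538] [399 183   8  15  78]
head s [192.3452 154.5228] [186 147  16  17 197]
head t [378.0807 217.6308] [365 205  27  27 669]
pull s [274.4018 267.8795] [267 259  16  20 224]
pull t [280.2449 182.3741] [274 176  14  14 147]
```

```bash
python3 - <<'E'
from h import *
t=cv2.imread("pics/top0.png");
cv2.imwrite("pics/crop1.png",cv2.resize(t[150:255,312:420],None,fx=5.5,fy=5.5,interpolation=cv2.INTER_CUBIC))
E
```

```text
(no output)
```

View pics/crop1.png

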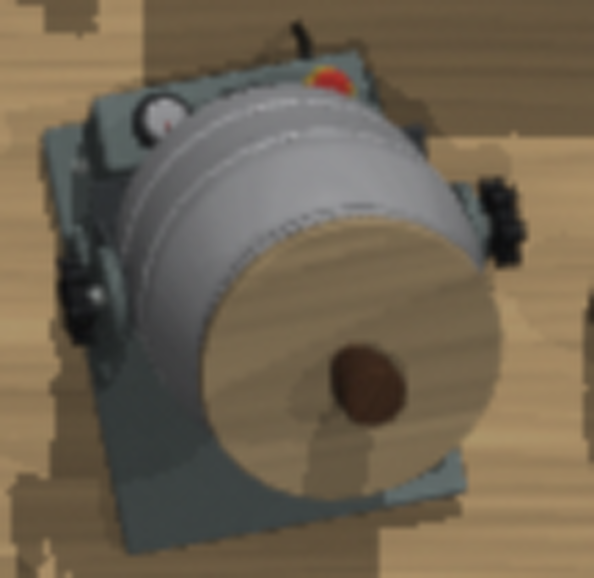

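```bash
python3 - <<'E'
from h import *
from workcell import cams
ps,pt=cams.camera_params("scene"),cams.camera_params("top")
def T(n,a,b):
    x,r=tri(ray(ps,*a),ray(pt,*b));print(n,x,r);return x
h=T("head",(192.3,152.5),(378.9,220))
L=T("knobL(+y)",(235,209.5),(326,204));Rr=T("knobR",(149.5,202.5),(403.5,190.4))
d=L-Rr;print(np.linalg.norm(d),np.degrees(np.arctan2(-d[0],d[1])),"mid",(L+Rr)/2)
T("lid flange top",(( 209)/4+140,140+98/4),(375.8,215.1))
T("pull ball",(274.9,267.2),(280.3,182.6))
c=[plane(pt,*q,0.008) for q in ((335.6,250.4),(396.5,239.1),(320.2,173.6))];print("plate",c)
e=c[0]-c[1];print(np.linalg.norm(e),np.degrees(np.arctan2(-e[0],e[1])));e=c[2]-c[0];print(np.linalg.norm(e),np.degrees(np.arctan2(e[1],e[0])))
for q in((180,169),(256,169),(256,245),(179,244)):print("mat",plane(pt,*q,.004))
E
```

```text
head [ 0.4918 -0.2804  0.2792] [np.float64(0.0009458989893101799), np.float64(0.0009458989893100568)]
knobL(+y) [ 0.5635 -0.1401  0.1515] [np.float64(0.0003427826191516749), np.float64(0.0003427826191517591)]
knobR [ 0.608  -0.3925  0.1496] [np.float64(0.00013470339337766534), np.float64(0.00013470339337767393)]
0.25623104533444735 9.980407929261649 mid [ 0.5857 -0.2663  0.1506]
lid flange top [ 0.5111 -0.2781  0.2498] [np.float64(0.0008409174690210367), np.float64(0.0008409174690209523)]
pull ball [0.6593 0.0069 0.0442] [np.float64(0.0008260492588494892), np.float64(0.0008260492588494932)]
plate [array([ 0.4263, -0.1849,  0.008 ]), array([ 0.4649, -0.398 ,  0.008 ]), array([ 0.7002, -0.1363,  0.008 ])]
0.21656782447260348 10.266261561994263
0.2782321684572454 10.068617318650805
mat [0.7197 0.3646 0.004 ]
mat [0.7189 0.0928 0.004 ]
mat [0.4464 0.0914 0.004 ]
mat [0.4509 0.3595 0.004 ]
```

```bash
cat >> h.py <<'E'
Y=np.radians(10.1)
def frame(z,yaw=Y):
    z=np.array(z)/np.linalg.norm(z);h=np.array([np.cos(yaw),np.sin(yaw),0]);x=h-z*(h@z);x/=np.linalg.norm(x)
    return np.array([x,np.cross(z,x),z]).T
S,C=np.sin(np.radians(35)),np.cos(np.radians(35))
a=np.array([-S*np.cos(Y),-S*np.sin(Y),C])
RT=frame(-a);RV=frame([0,0,-1])
def go(pos,Rm,p=None,q=None):
    """row (deg, m) from pose p,q (default measured) to pos,Rm; returns also next pose"""
    if p is None:
        from workcell import manip
        o=manip.get_obs();p,q=o['position'],R.from_quat(o['ee_rot']).as_matrix()
    rv=np.degrees(R.from_matrix(q.T@Rm).as_rotvec());sh=q.T@(np.array(pos)-p)
    print("turn",rv.round(2),"shift",sh.round(4),"dist",np.linalg.norm(sh).round(3),np.linalg.norm(rv).round(1));return pos,Rm
HEAD=np.array([.4918,-.2804,.2792])
E
python3 - <<'E'
from h import *
p,q=go([.42,.2,.40],RV)
go(HEAD+.08*a,RT,p,q);print(HEAD+.08*a)
E
```

```text
turn [ 0.04  0.06 66.33] shift [-0.3319  0.3613 -0.169 ] dist 0.519 66.3
turn [-0. 35. -0.] shift [-0.0594  0.4855  0.0553] dist 0.492 35.0
[ 0.4466 -0.2884  0.3447]
```

>>> move_arm --pt "0 0 8 -0.04 0.043 -0.02 0.085" --pt "0 0 16 -0.08 0.087 -0.04 0.085" --pt "0 0 24 -0.12 0.13 -0.06 0.085" --pt "0 0 32 -0.16 0.174 -0.08 0.085" --pt "0 0 40 -0.2 0.217 -0.1 0.085" --pt "0 0 48 -0.24 0.26 -0.12 0.085" --pt "0 0 56 -0.28 0.304 -0.14 0.085" --pt "0 0 64 -0.32 0.348 -0.16 0.085" --pt "0 0 66.3 -0.332 0.361 -0.169 0.085" --pt "0 0 66.3 -0.332 0.361 -0.169 0.085"

```text
clock: 1.1
position: [0.4104, 0.2128, 0.3944]
ee_rot: [0.996, 0.087, -0.0, -0.0]
ft_force: [1.5, 0.1, -0.1]
grip_width: 0.995
```

```bash
python3 - <<'E'
from h import *
go(HEAD+.08*a,RT)
E
```

```text
turn [ 0.   35.01 -0.07] shift [-0.0516  0.4999  0.0496] dist 0.505 35.0
```

>>> move_arm --pt "0 4 0 -0.006 0.045 0.0 0.085" --pt "0 8 0 -0.012 0.09 0.0 0.085" --pt "0 12 0 -0.018 0.14 0.0 0.085" --pt "0 16 0 -0.024 0.19 0.0 0.085" --pt "0 20 0 -0.03 0.24 0.0 0.085" --pt "0 24 0 -0.036 0.29 0.0 0.085" --pt "0 28 0 -0.045 0.34 0.01 0.085" --pt "0 32 0 -0.05 0.39 0.02 0.085" --pt "0 35 0 -0.055 0.44 0.035 0.085" --pt "0 35 0 -0.059 0.4855 0.04 0.085"

```text
clock: 2.1
position: [0.4148, -0.0569, 0.3904]
ee_rot: [0.967, 0.095, 0.233, -0.038]
ft_force: [-0.4, 0.7, -0.0]
grip_width: 0.993
```

>>> move_arm --pt "0 0 0 0 0 0 0.085" --pt "0 0 0 0 0 0 0.085" --pt "0 0 0 0 0 0 0.085"

```text
clock: 2.4
position: [0.4151, -0.0553, 0.3904]
ee_rot: [0.967, 0.096, 0.231, -0.038]
ft_force: [0.6, -0.2, 0.2]
grip_width: 0.995
```

```bash
python3 - <<'E'
from h import *
from workcell import cams,manip
print(manip.get_obs()['joint_pos'])
go(HEAD+.08*a,RT)
p=cams.camera_params("wrist");im=cams.camera("wrist");np.save("w1.npy",p,allow_pickle=True)
cv2.imwrite("pics/w1.png",im[:,:,::-1])
print(proj(p,[HEAD,HEAD+.014*a,HEAD-.028*a, manip.get_obs()['position']]))
E
```

```text
[ 0.1004 -0.4973  0.0525  1.9777 -0.1705  1.2278  0.3727]
turn [-2.34  7.93  0.57] shift [-0.0326  0.2359  0.0268] dist 0.24 8.3
[[257.5474 416.6748]
 [254.9072 428.6875]
 [262.226  395.3874]
 [277.2865 262.7004]]
```

View pics/w1.png

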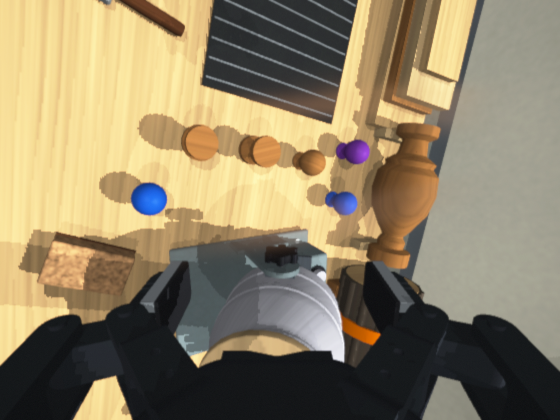

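>>> move_arm --pt "0 0 0 -0.0 0.04 0.01 0.085" --pt "0 0 0 -0.0 0.08 0.02 0.085" --pt "0 1 0 -0.01 0.12 0.025 0.085" --pt "-0.5 3 0 -0.02 0.16 0.027 0.085" --pt "-1 5 0 -0.03 0.2 0.027 0.085" --pt "-2.3 7.9 0.6 -0.033 0.236 0.027 0.085" --pt "-2.3 7.9 0.6 -0.033 0.236 0.027 0.085" --pt "-2.3 7.9 0.6 -0.033 0.236 0.027 0.085"

```text
clock: 3.25
position: [0.4468, -0.2882, 0.3438]
ee_rot: [0.95, 0.084, 0.299, -0.027]
ft_force: [-0.1, 0.5, -0.1]
grip_width: 0.995
```

```bash
python3 - <<'E'
from h import *
from workcell import cams,manip
print(manip.get_obs()['joint_pos'],manip.get_obs()['position'])
go(HEAD+.08*a,RT)
E
```

```text
[ 0.1081 -0.261   0.5803  1.9206 -0.3636  1.0623  0.9953] [ 0.4468 -0.2882  0.3438]
turn [-0.11  0.08 -0.03] shift [ 0.0004  0.0002 -0.0008] dist 0.001 0.1
```

```bash
python3 - <<'E'
from h import *
from workcell import cams,manip
p=cams.camera_params("wrist");im=cams.camera("wrist")
b=im[:,:,::-1].copy()
for X in [HEAD+.014*a,HEAD-.028*a,HEAD]:
    u=proj(p,X);print(u);cv2.drawMarker(b,tuple(int(v) for v in u),(255,0,255),0,8)
cv2.imwrite("pics/w2.png",b)
E
```

```text
[277.3997 223.8986]
[277.3484 208.4086]
[277.3806 218.1415]
```

View pics/w2.png

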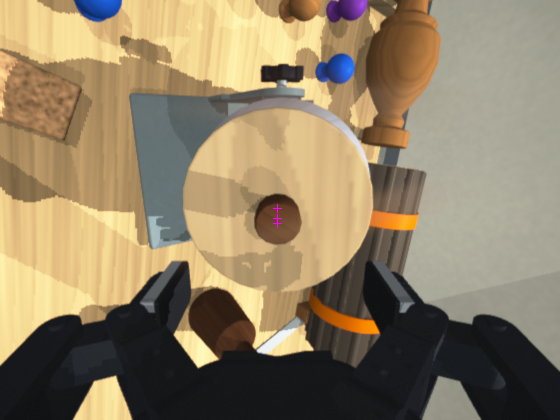

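```bash
python3 - <<'E'
from h import *
from workcell import cams,manip
p=cams.camera_params("wrist")
o=manip.get_obs();print(np.linalg.inv(R.from_quat(o['ee_rot']).as_matrix())@(p['xyz']-o['position']))
im=cv2.imread("pics/w2.png")
g=cv2.GaussianBlur(cv2.cvtColor(im,cv2.COLOR_BGR2LAB).astype(np.float32),(0,0),1)
pts=[]
for th in np.radians(np.arange(0,360,6)):
    r=np.arange(84,104,.5);x=(278+r*np.cos(th)).astype(np.float32);y=(197+r*np.sin(th)).astype(np.float32)
    v=np.stack([cv2.remap(g[...,k],x[None],y[None],1)[0] for k in range(3)],1)
    d=np.linalg.norm(v[4:]-v[:-4],axis=1);k=d.argmax()
    if d[k]>25:pts.append([x[k+2],y[k+2]])
pts=np.array(pts,np.float32);e=cv2.fitEllipse(pts);print(len(pts),"flange",e)
k=((im.max(2)<105)&(im[...,2].astype(int)-im[...,0]>5)|((im[...,0]>150)&(im[...,1]<60))).astype(np.uint8)
k[:170]=0;k[260:]=0;k[:,:240]=0;k[:,320:]=0
c=max(cv2.findContours(k,0,1)[0],key=cv2.contourArea);print("knob",cv2.minEnclosingCircle(c),cv2.boundingRect(c),cv2.fitEllipse(c))
# rim of flange top & head top predicted
th=np.linspace(0,2*np.pi,60)[:-1]
ring=lambda c,r:proj(p,c+r*(np.outer(np.cos(th),RT[:,0])+np.outer(np.sin(th),RT[:,1]))).astype(np.float32)
for n,s,r in(("flange top",-.028,.084),("fl low",-.040,.084),("head top",.014,.018),("head low",-.014,.018)):print(n,cv2.fitEllipse(ring(HEAD+s*a,r)))
E
```

```text
[-0.     -0.0715 -0.1432]
52 flange ((279.05340576171875, 196.58042907714844), (188.03822326660156, 194.32406616210938), 41.06964874267578)
knob ((275.04412841796875, 216.9558868408203), 24.145570755004883) (254, 194, 44, 42) ((272.8302307128906, 210.5882568359375), (28.343843460083008, 50.108489990234375), 55.59501266479492)
flange top ((276.8879089355469, 200.5933380126953), (184.9635772705078, 191.62701416015625), 90.04943084716797)
fl low ((276.8895263671875, 197.6665802001953), (177.65008544921875, 183.45875549316406), 90.03958129882812)
head top ((276.8337707519531, 224.0379180908203), (45.80121994018555, 48.38229751586914), 90.09386444091797)
head low ((276.8473815917969, 213.20144653320312), (41.270240783691406, 43.1234130859375), 90.07795715332031)
```

>>> move_arm --pt "0 0 0 0.001 -0.002 0.015 0.085" --pt "0 0 0 0.001 -0.002 0.035 0.085" --pt "0 0 0 0.001 -0.002 0.06 0.085" --pt "0 0 0 0.001 -0.002 0.08 0.085" --pt "0 0 0 0.001 -0.002 0.094 0.085" --pt "0 0 0 0.001 -0.002 0.1 0.085" --pt "0 0 0 0.001 -0.002 0.1 0.085" --pt "0 0 0 0.001 -0.002 0.1 0.085"

```text
clock: 4.1
position: [0.5027, -0.278, 0.2638]
ee_rot: [0.95, 0.083, 0.3, -0.026]
ft_force: [0.2, -0.1, 0.8]
grip_width: 0.992
```

>>> move_arm --pt "0 0 0 0 0 0 0.02" --pt "0 0 0 0 0 0 0.02" --pt "0 0 0 0 0 0 0.02" --pt "0 0 0 0 0 0 0.02" --pt "0 0 0 0 0 0 0.02" --pt "0 0 0 0 0 0 0.02" --pt "0 0 0 0 0 0 0.02" --pt "0 0 0 0 0 0 0.02" --grip_force 50

```text
clock: 4.9
position: [0.5028, -0.2781, 0.2637]
ee_rot: [0.95, 0.082, 0.3, -0.026]
ft_force: [-3.4, 1.4, 5.2]
grip_width: 0.408
```

```bash
python3 - <<'E'
from h import *
from workcell import cams,manip
o=manip.get_obs();print(o)
go(HEAD-.021*a,RT)
cv2.imwrite("pics/w3.png",cams.camera("wrist")[:,:,::-1])
E
```

```text
{'clock': 4.9, 'joint_pos': array([ 0.0501, -0.1119,  0.6069,  1.9913, -0.503 ,  0.8764,  1.0952]), 'joint_velocities': array([-0.0005,  0.0012,  0.0011,  0.0002, -0.0013, -0.0005, -0.0007]), 'tau': array([ -0.5158, -22.0976,  -2.8022, -37.8631,  -1.6546,  -1.6654,
         0.0036]), 'position': array([ 0.5028, -0.2781,  0.2637]), 'ee_rot': array([ 0.9499,  0.0825,  0.3002, -0.0264]), 'ft_force': array([-3.4196,  1.4299,  5.215 ]), 'torque': array([0.151 , 0.3229, 0.1945]), 'grip_width': 0.40781339532714717}
turn [ 0.07 -0.07 -0.15] shift [-0.0003  0.0003  0.0019] dist 0.002 0.2
```

>>> move_arm --pt "0 0 0 0 0 -0.003 0.02" --pt "0 0 0 0 0 -0.008 0.02" --pt "0 0 0 0 0 -0.015 0.02" --pt "0 0 0 0 0 -0.025 0.02" --pt "0 0 0 0 0 -0.038 0.02" --pt "0 0 0 0 0 -0.052 0.02" --pt "0 0 0 0 0 -0.065 0.02" --pt "0 0 0 0 0 -0.072 0.02" --pt "0 0 0 0 0 -0.075 0.02" --pt "0 0 0 0 0 -0.075 0.02" --grip_force 60

```text
clock: 5.95
position: [0.4601, -0.2855, 0.3247]
ee_rot: [0.95, 0.083, 0.3, -0.026]
ft_force: [-1.4, 0.1, -2.8]
grip_width: 0.404
```

```bash
cat >> h.py <<'E'
SEAT=np.array([.5028,-.2781,.2637]);SQ=R.from_quat([.9499,.0825,.3002,-.0264]).as_matrix()
E
python3 - <<'E'
from h import *
from workcell import cams,manip
o=manip.get_obs();print(o['joint_pos'],o['position'],o['ft_force'],o['torque'],o['grip_width'])
p=cams.camera_params("wrist");q=p;im=cams.camera("wrist")[:,:,::-1].copy()
cv2.imwrite("pics/w4.png",im)
p,q=go([.50,-.20,.36],RV)
p,q=go([.57,.20,.30],RV,p,q)
p,q=go([.58,.225,.10],RV,p,q)
E
```

```text
[ 0.0948 -0.2334  0.5835  1.9442 -0.3865  1.0122  1.0088] [ 0.4601 -0.2855  0.3247] [-1.3872  0.137  -2.7994] [-0.1864  1.0235  0.0108] 0.40427561043537064
turn [ -0.02 -35.    -0.15] shift [ 0.0646 -0.0771  0.0017] dist 0.101 35.0
turn [0. 0. 0.] shift [ 0.1391 -0.3815  0.06  ] dist 0.41 0.0
turn [0. 0. 0.] shift [ 0.0142 -0.0229  0.2   ] dist 0.202 0.0
```

View pics/w4.png

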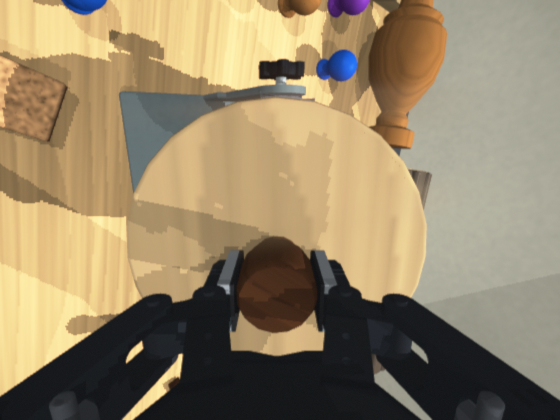

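>>> move_arm --pt "0 -3 0 0.0 -0.004 -0.01 0.02" --pt "0 -8 0 0.005 -0.012 -0.018 0.02" --pt "0 -13 0 0.01 -0.024 -0.022 0.02" --pt "0 -18 0 0.02 -0.036 -0.022 0.02" --pt "0 -23 0 0.03 -0.048 -0.02 0.02" --pt "0 -28 0 0.042 -0.058 -0.015 0.02" --pt "0 -32 0 0.053 -0.068 -0.006 0.02" --pt "0 -34.5 0 0.062 -0.075 0.0 0.02" --pt "0 -35 -0.15 0.065 -0.077 0.0017 0.02" --pt "0 -35 -0.15 0.065 -0.077 0.0017 0.02"

```text
clock: 7.0
position: [0.501, -0.1996, 0.3594]
ee_rot: [0.996, 0.089, -0.0, -0.0]
ft_force: [0.4, 0.9, -2.4]
grip_width: 0.402
```

>>> move_arm --pt "0 0 0 0.003 -0.01 0.0 0.02" --pt "0 0 0 0.012 -0.035 0.004 0.02" --pt "0 0 0 0.03 -0.08 0.01 0.02" --pt "0 0 0 0.047 -0.13 0.02 0.02" --pt "0 0 0 0.065 -0.18 0.03 0.02" --pt "0 0 0 0.083 -0.23 0.04 0.02" --pt "0 0 0 0.1 -0.28 0.05 0.02" --pt "0 0 0 0.12 -0.33 0.055 0.02" --pt "0 0 0 0.135 -0.365 0.06 0.02" --pt "0 0 0 0.139 -0.381 0.06 0.02"

```text
clock: 8.0
position: [0.5692, 0.204, 0.2996]
ee_rot: [0.996, 0.09, -0.0, -0.001]
ft_force: [-0.5, -0.6, -2.7]
grip_width: 0.405
```

>>> move_arm --pt "0 0 0 0.002 -0.003 0.01 0.02" --pt "0 0 0 0.005 -0.008 0.035 0.02" --pt "0 0 0 0.008 -0.013 0.065 0.02" --pt "0 0 0 0.012 -0.018 0.1 0.02" --pt "0 0 0 0.014 -0.023 0.135 0.02" --pt "0 0 0 0.014 -0.023 0.165 0.02" --pt "0 0 0 0.014 -0.023 0.185 0.02" --pt "0 0 0 0.014 -0.023 0.197 0.02" --pt "0 0 0 0.014 -0.023 0.2 0.02" --pt "0 0 0 0.014 -0.023 0.2 0.02"

```text
clock: 9.0
position: [0.5806, 0.224, 0.1012]
ee_rot: [0.996, 0.088, 0.001, -0.0]
ft_force: [-0.2, -0.2, -2.7]
grip_width: 0.404
```

```bash
python3 - <<'E'
from h import *
from workcell import cams,manip
o=manip.get_obs();print(o['joint_pos'],o['position'],o['ft_force'],o['torque'],o['grip_width'])
go([.58,.225,.045],RV)
p=cams.camera_params("top");im=cams.camera("top")[:,:,::-1];s=cams.camera("scene")[:,:,::-1]
cv2.imwrite("pics/m5.png",np.hstack([cv2.resize(im[140:270,150:300],(390,338)),cv2.resize(s[190:330,260:420],(400,338))]))
E
```

```text
[-0.4382  0.4225 -0.0044  1.6209  0.0022  1.0971 -0.2679] [0.5806 0.224  0.1012] [-0.1727 -0.236  -2.7254] [ 0.0287 -0.0313  0.0274] 0.4042587329132239
turn [-0.01 -0.07 -0.05] shift [-0.0004 -0.0011  0.0562] dist 0.056 0.1
```

View pics/m5.png

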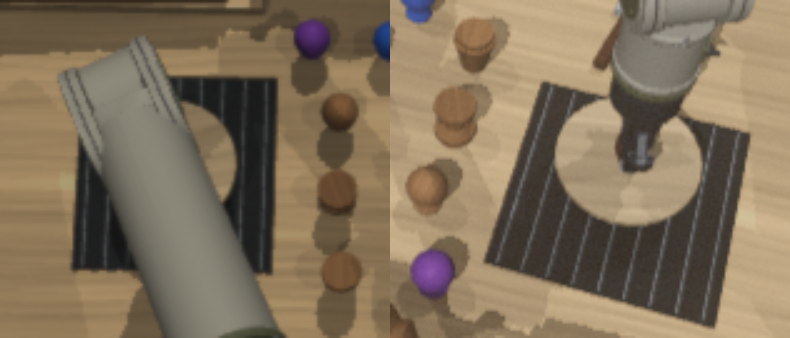

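>>> move_arm --pt "0 0 0 0 0 0.01 0.02" --pt "0 0 0 0 0 0.022 0.02" --pt "0 0 0 0 0 0.034 0.02" --pt "0 0 0 0 0 0.044 0.02" --pt "0 0 0 0 0 0.051 0.02" --pt "0 0 0 0 0 0.055 0.02" --pt "0 0 0 0 0 0.057 0.02" --pt "0 0 0 0 0 0.058 0.02" --pt "0 0 0 0 0 0.058 0.02"

```text
clock: 10.0
position: [0.5804, 0.2245, 0.0427]
ee_rot: [0.996, 0.088, 0.0, -0.0]
ft_force: [-0.6, -0.0, -3.3]
grip_width: 0.406
```

>>> move_arm --pt "0 0 0 0 0 0.0005 0.02" --pt "0 0 0 0 0 0.001 0.02" --pt "0 0 0 0 0 0.0015 0.02" --pt "0 0 0 0 0 0.002 0.02" --pt "0 0 0 0 0 0.002 0.02"

```text
clock: 10.5
position: [0.5802, 0.2244, 0.0404]
ee_rot: [0.996, 0.088, 0.0, -0.0]
ft_force: [0.7, -0.5, -2.3]
grip_width: 0.404
```

>>> move_arm --pt "0 0 0 0 0 0.0005 0.02" --pt "0 0 0 0 0 0.001 0.02" --pt "0 0 0 0 0 0.0015 0.02" --pt "0 0 0 0 0 0.002 0.02" --pt "0 0 0 0 0 0.002 0.02"

```text
clock: 11.0
position: [0.5801, 0.2246, 0.04]
ee_rot: [0.996, 0.088, 0.0, -0.0]
ft_force: [-8.6, -2.3, 13.2]
grip_width: 0.407
```

>>> move_arm --pt "0 0 0 0 0 0.0005 0.02" --pt "0 0 0 0 0 0.001 0.02" --pt "0 0 0 0 0 0.001 0.02"

```text
clock: 11.3
position: [0.5802, 0.2245, 0.0399]
ee_rot: [0.996, 0.088, 0.0, -0.0]
ft_force: [-12.1, -4.9, 22.0]
grip_width: 0.406
```

>>> move_arm --pt "0 0 0 0 0 -0.001 0.02" --pt "0 0 0 0 0 -0.0025 0.02" --pt "0 0 0 0 0 -0.0025 0.085" --pt "0 0 0 0 0 -0.0025 0.085" --pt "0 0 0 0 0 -0.0025 0.085" --pt "0 0 0 0 0 -0.0025 0.085" --pt "0 0 0 0 0 -0.0025 0.085" --pt "0 0 0 0 0 -0.0025 0.085"

```text
clock: 12.1
position: [0.5802, 0.2244, 0.0398]
ee_rot: [0.996, 0.088, 0.0, -0.0]
ft_force: [0.1, -0.4, 0.4]
grip_width: 0.996
```

```bash
python3 - <<'E'
from h import *
from workcell import manip
o=manip.get_obs();print(o['position'],o['ee_rot'],o['ft_force'],o['grip_width'])
P=np.array([.6593,.0069,.047])
p,q=go([.58,.224,.20],RV)
p,q=go(P+[0,0,.10],RV,p,q)
E
```

```text
[0.5802 0.2244 0.0398] [ 0.9961  0.0879  0.     -0.    ] [ 0.1015 -0.4348  0.4171] 0.9958568779324379
turn [-0.01 -0.   -0.01] shift [-0.0003  0.0003 -0.1602] dist 0.16 0.0
turn [0. 0. 0.] shift [0.04   0.2276 0.053 ] dist 0.237 0.0
```

>>> move_arm --pt "0 0 0 0 0 -0.02 0.085" --pt "0 0 0 0 0 -0.06 0.085" --pt "0 0 0 0 0 -0.11 0.085" --pt "0 0 0 0 0.0 -0.16 0.085" --pt "0 0 0 0.01 0.045 -0.16 0.072" --pt "0 0 0 0.018 0.095 -0.15 0.072" --pt "0 0 0 0.027 0.145 -0.135 0.072" --pt "0 0 0 0.035 0.195 -0.12 0.072" --pt "0 0 0 0.04 0.228 -0.108 0.072" --pt "0 0 0 0.04 0.228 -0.108 0.072"

```text
clock: 13.1
position: [0.6593, -0.0016, 0.1454]
ee_rot: [0.997, 0.083, -0.002, 0.002]
ft_force: [0.1, -0.9, -0.2]
grip_width: 0.844
```

>>> move_arm --pt "0 0 0 0 0 0 0.072" --pt "0 0 0 0 0 0 0.072"

```text
clock: 13.3
position: [0.6596, 0.0087, 0.1483]
ee_rot: [0.996, 0.089, 0.0, -0.001]
ft_force: [0.3, 0.1, 0.3]
grip_width: 0.845
```

```bash
python3 - <<'E'
from h import *
from workcell import manip,cams
o=manip.get_obs();print(o['position'],o['joint_pos'],o['grip_width'])
p=cams.camera_params("wrist");im=cams.camera("wrist")[:,:,::-1].copy()
ps=cams.camera_params("scene");s=cams.camera("scene")[:,:,::-1]
P=np.array([.6593,.0069,.047]);print(proj(p,P))
cv2.imwrite("pics/w6raw.png",im)
cv2.drawMarker(im,tuple(int(v) for v in proj(p,P)),(255,0,255),0,8)
h=cv2.resize(s[180:330,250:430],(300,250));im=np.hstack([cv2.resize(im,(500,375)),np.vstack([h,np.zeros((125,300,3),np.uint8)])])
cv2.imwrite("pics/w6.png",im)
E
```

```text
[0.6596 0.0087 0.1483] [-0.1547  0.4571  0.0984  1.4712 -0.0474  1.2151  0.128 ] 0.8450560830701564
[276.3631 212.2145]
```

View pics/w6.png

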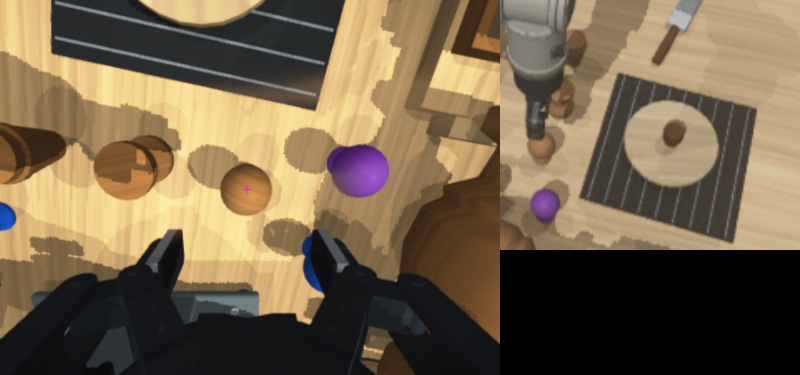

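>>> move_arm --pt "0 0 0 0 0.001 0.015 0.072" --pt "0 0 0 0 0.001 0.04 0.072" --pt "0 0 0 0 0.001 0.07 0.072" --pt "0 0 0 0 0.001 0.095 0.072" --pt "0 0 0 0 0.001 0.115 0.072" --pt "0 0 0 0 0.001 0.124 0.072" --pt "0 0 0 0 0.001 0.124 0.072" --pt "0 0 0 0 0.001 0.124 0.072"

```text
clock: 14.2
position: [0.6602, 0.0062, 0.0246]
ee_rot: [0.996, 0.088, 0.001, -0.0]
ft_force: [0.1, 0.4, 0.4]
grip_width: 0.841
```

>>> move_arm --pt "0 0 0 0 0 0 0.035" --pt "0 0 0 0 0 0 0.035" --pt "0 0 0 0 0 0 0.035" --pt "0 0 0 0 0 0 0.035" --pt "0 0 0 0 0 0 0.035" --pt "0 0 0 0 0 0 0.035" --grip_force 30

```text
clock: 14.8
position: [0.6606, 0.006, 0.0253]
ee_rot: [0.996, 0.088, 0.001, -0.0]
ft_force: [-1.5, 0.6, 7.4]
grip_width: 0.567
```

```bash
python3 - <<'E'
from h import *
from workcell import manip
o=manip.get_obs();print(o['position'],o['ft_force'],o['grip_width'])
M=SEAT+a*(0)  # TCP at seat; lid bottom 36mm below TCP => seat origin
seat=SEAT-.036*a;mouth=seat+.016*a;print("mouth",mouth)
p,q=go([.655,.0,.22],RV)
p,q=go([.50,-.18,.40],RV,p,q)
p,q=go(mouth+.10*a,RT,p,q);print(p)
p,q=go(mouth-.067*a,RT,p,q);print(p)
E
```

```text
[0.6606 0.006  0.0253] [-1.5211  0.6012  7.3947] 0.56662180315109
mouth [ 0.5141 -0.2761  0.2473]
turn [ 0.   -0.13 -0.02] shift [-0.0061  0.0049 -0.1947] dist 0.195 0.1
turn [0. 0. 0.] shift [-0.1842  0.15   -0.18  ] dist 0.298 0.0
turn [-0. 35. -0.] shift [-0.0603  0.0971  0.0708] dist 0.134 35.0
[ 0.4576 -0.2861  0.3292]
turn [0. 0. 0.] shift [-0.     0.     0.167] dist 0.167 0.0
[ 0.5519 -0.2693  0.1924]
```

>>> move_arm --pt "0 0 0 0 0 -0.01 0.035" --pt "0 0 0 0 0 -0.04 0.035" --pt "0 0 0 0 0 -0.08 0.035" --pt "0 0 0 0 0 -0.12 0.035" --pt "0 0 0 -0.01 0.01 -0.16 0.035" --pt "0 0 0 -0.03 0.025 -0.2 0.035" --pt "0 0 0 -0.06 0.045 -0.23 0.035" --pt "0 0 0 -0.09 0.07 -0.26 0.035" --pt "0 0 0 -0.12 0.095 -0.29 0.035" --pt "0 0 0 -0.15 0.12 -0.32 0.035"

```text
clock: 15.8
position: [0.5314, -0.1396, 0.3459]
ee_rot: [0.996, 0.088, 0.001, -0.0]
ft_force: [0.4, -0.3, 0.5]
grip_width: 0.563
```

```bash
python3 - <<'E'
from h import *
from workcell import manip
o=manip.get_obs();print(o['position'],o['ft_force'],o['grip_width'],o['joint_pos'])
mouth=SEAT-.02*a
p,q=go(mouth+.10*a,RT);print(p)
E
```

```text
[ 0.5314 -0.1396  0.3459] [ 0.3525 -0.3218  0.5332] 0.5629207557737076 [ 0.0042  0.1232  0.1901  1.4804 -0.0237  1.5393  0.3697]
turn [-0.   34.94 -0.01] shift [-0.0984  0.1314  0.0165] dist 0.165 34.9
[ 0.4576 -0.2861  0.3292]
```

>>> move_arm --pt "0 4 0 -0.01 0.013 -0.01 0.035" --pt "0 9 0 -0.022 0.03 -0.018 0.035" --pt "0 14 0 -0.036 0.05 -0.022 0.035" --pt "0 19 0 -0.052 0.07 -0.022 0.035" --pt "0 24 0 -0.068 0.09 -0.018 0.035" --pt "0 29 0 -0.082 0.11 -0.006 0.035" --pt "0 33 0 -0.094 0.125 0.008 0.035" --pt "0 34.9 0 -0.098 0.131 0.0165 0.035" --pt "0 34.9 0 -0.098 0.131 0.0165 0.035" --pt "0 34.9 0 -0.098 0.131 0.0165 0.035"

```text
clock: 16.8
position: [0.4597, -0.2841, 0.3282]
ee_rot: [0.95, 0.084, 0.299, -0.027]
ft_force: [0.6, 0.2, -0.9]
grip_width: 0.569
```

```bash
python3 - <<'E'
from h import *
from workcell import manip,cams
o=manip.get_obs();print(o['position'],o['ft_force'],o['grip_width'],o['joint_pos'])
mouth=SEAT-.02*a
p,q=go(mouth-.067*a,RT)
p=cams.camera_params("wrist");im=cams.camera("wrist")[:,:,::-1].copy()
th=np.linspace(0,2*np.pi,40)
for u in proj(p,mouth+.07*(np.outer(np.cos(th),RT[:,0])+np.outer(np.sin(th),RT[:,1]))): cv2.circle(im,tuple(int(v) for v in u),1,(255,0,255),-1)
cv2.imwrite("pics/w7.png",im)
E
```

```text
[ 0.4597 -0.2841  0.3282] [ 0.6468  0.1881 -0.9037] 0.5692731236192415 [ 0.1935 -0.2167  0.4981  1.9352 -0.4168  1.0278  1.0298]
turn [-0.02  0.1   0.01] shift [-0.0011  0.0017  0.1648] dist 0.165 0.1
```

View pics/w7.png

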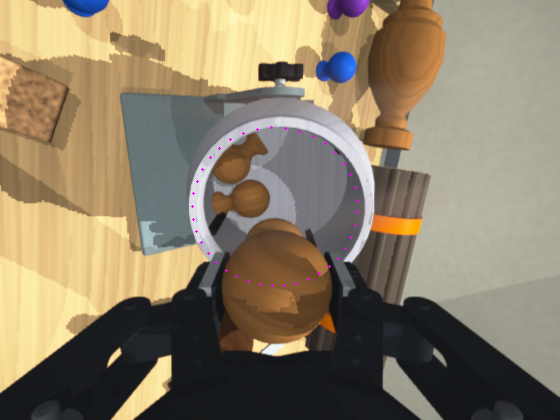

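>>> move_arm --pt "0 0 0 0.004 -0.001 0.015 0.035" --pt "0 0 0 0.006 -0.002 0.04 0.035" --pt "0 0 0 0.006 -0.002 0.065 0.035" --pt "0 0 0 0.006 -0.002 0.09 0.035" --pt "0 0 0 0.006 -0.002 0.115 0.035" --pt "0 0 0 0.006 -0.002 0.14 0.035" --pt "0 0 0 0.006 -0.002 0.16 0.035" --pt "0 0 0 0.006 -0.002 0.172 0.035" --pt "0 0 0 0.006 -0.002 0.175 0.035" --pt "0 0 0 0.006 -0.002 0.175 0.035"

```text
clock: 17.85
position: [0.5629, -0.2639, 0.1871]
ee_rot: [0.95, 0.084, 0.298, -0.027]
ft_force: [-0.4, -0.2, -0.2]
grip_width: 0.565
```

>>> move_arm --pt "0 0 0 0 0 0 0.055" --pt "0 0 0 0 0 0 0.068" --pt "0 0 0 0 0 0 0.068" --pt "0 0 0 0 0 0 0.068" --pt "0 0 0 0 0 0 0.068" --pt "0 0 0 0 0 -0.02 0.068" --pt "0 0 0 0 0 -0.06 0.068" --pt "0 0 0 0 0 -0.1 0.068" --pt "0 0 0 0 0 -0.14 0.068" --pt "0 0 0 0 0 -0.18 0.068"

```text
clock: 18.85
position: [0.46, -0.2824, 0.3364]
ee_rot: [0.95, 0.084, 0.299, -0.026]
ft_force: [0.9, 0.1, -0.3]
grip_width: 0.796
```

```bash
python3 - <<'E'
from h import *
from workcell import manip,cams
o=manip.get_obs();print(o['position'],o['ft_force'],o['grip_width'],o['joint_pos'])
im=cams.camera("wrist")[:,:,::-1].copy()
cv2.imwrite("pics/w8.png",im)
p,q=go([.52,-.16,.36],RV)
p,q=go([.5802,.2244,.20],RV,p,q)
E
```

```text
[ 0.46   -0.2824  0.3364] [ 0.8557  0.1441 -0.3113] 0.7956296363115622 [ 0.1705 -0.228   0.5098  1.9245 -0.3996  1.0381  1.0066]
turn [  0.32 -35.3   -0.18] shift [ 0.0771 -0.1132  0.0331] dist 0.141 35.3
turn [0. 0. 0.] shift [ 0.1267 -0.3679  0.16  ] dist 0.421 0.0
```

View pics/w8.png

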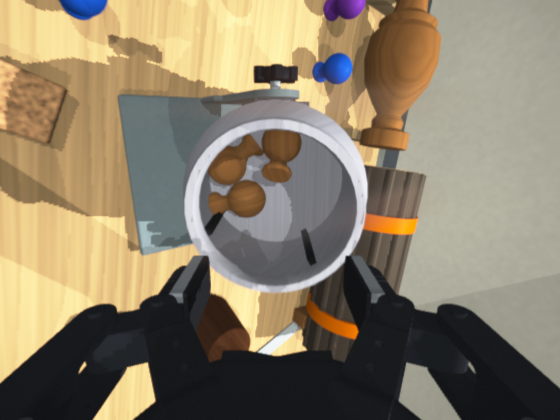

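>>> move_arm --pt "0 -5 0 0.005 -0.008 -0.005 0.068" --pt "0 -11 0 0.015 -0.024 -0.005 0.075" --pt "0 -17 0 0.028 -0.045 0.0 0.085" --pt "0 -23 0 0.045 -0.07 0.01 0.085" --pt "0 -29 0 0.062 -0.095 0.022 0.085" --pt "0.3 -35.3 -0.2 0.077 -0.113 0.033 0.085" --pt "0.3 -35.3 -0.2 0.077 -0.113 0.033 0.085"

```text
clock: 19.6
position: [0.5256, -0.1506, 0.3486]
ee_rot: [0.995, 0.095, -0.008, -0.003]
ft_force: [-0.4, 0.1, -0.6]
grip_width: 0.996
```

>>> move_arm --pt "0 0 0 0.01 -0.03 0.005 0.085" --pt "0 0 0 0.025 -0.075 0.015 0.085" --pt "0 0 0 0.04 -0.12 0.025 0.085" --pt "0 0 0 0.055 -0.165 0.04 0.085" --pt "0 0 0 0.07 -0.21 0.06 0.085" --pt "0 0 0 0.085 -0.255 0.08 0.085" --pt "0 0 0 0.1 -0.295 0.1 0.085" --pt "0 0 0 0.115 -0.335 0.12 0.085" --pt "0 0 0 0.127 -0.368 0.14 0.085" --pt "0 0 0 0.127 -0.368 0.155 0.085"

```text
clock: 20.6
position: [0.5781, 0.2349, 0.1953]
ee_rot: [0.996, 0.094, -0.005, -0.003]
ft_force: [-0.0, 0.3, 0.7]
grip_width: 0.997
```

>>> move_arm --pt "0 0 0 0 0 0 0.085" --pt "0 0 0 0 0 0 0.085"

```text
clock: 20.8
position: [0.5801, 0.2272, 0.1979]
ee_rot: [0.996, 0.09, -0.003, -0.001]
ft_force: [0.6, -0.2, -0.3]
grip_width: 0.999
```

```bash
python3 - <<'E'
from h import *
go([.5802,.2244,.0398],R.from_quat([.9961,.0879,0,0]).as_matrix())
E
```

```text
turn [-0.2   0.38  0.19] shift [0.0006 0.0033 0.1581] dist 0.158 0.5
```

>>> move_arm --pt "0 0.1 0 0 0.001 0.015 0.085" --pt "0 0.2 0 0 0.002 0.045 0.085" --pt "0 0.3 0 0 0.002 0.08 0.085" --pt "0 0.3 0.1 0 0.002 0.11 0.085" --pt "0 0.3 0.1 0 0.002 0.13 0.085" --pt "0 0.3 0.1 0 0.002 0.138 0.085" --pt "0 0.3 0.1 0 0.002 0.138 0.085" --pt "0 0.3 0.1 0 0.002 0.138 0.085"

```text
clock: 21.6
position: [0.5802, 0.2268, 0.0613]
ee_rot: [0.996, 0.089, 0.0, -0.002]
ft_force: [-0.2, 0.2, 0.0]
grip_width: 0.995
```

```bash
python3 - <<'E'
from h import *
go([.5802,.2244,.0398],R.from_quat([.9961,.0879,0,0]).as_matrix())
E
```

```text
turn [-0.25 -0.05  0.13] shift [-0.0005  0.0024  0.0215] dist 0.022 0.3
```

>>> move_arm --pt "-0.2 0 0.1 0 0.0023 0.006 0.085" --pt "-0.2 0 0.1 0 0.0023 0.014 0.085" --pt "-0.2 0 0.1 0 0.0023 0.02 0.085" --pt "-0.2 0 0.1 0 0.0023 0.0215 0.085" --pt "-0.2 0 0.1 0 0.0023 0.0215 0.085" --pt "-0.2 0 0.1 0 0.0023 0.0215 0.085"

```text
clock: 22.2
position: [0.5795, 0.2249, 0.0381]
ee_rot: [0.996, 0.089, -0.001, -0.0]
ft_force: [-0.1, -0.3, -0.7]
grip_width: 0.993
```

>>> move_arm --pt "0 0 0 0 0 0 0.02" --pt "0 0 0 0 0 0 0.02" --pt "0 0 0 0 0 0 0.02" --pt "0 0 0 0 0 0 0.02" --pt "0 0 0 0 0 0 0.02" --pt "0 0 0 0 0 0 0.02" --pt "0 0 0 0 0 0 0.02" --grip_force 60

```text
clock: 22.9
position: [0.5797, 0.2249, 0.0384]
ee_rot: [0.996, 0.089, -0.0, -0.0]
ft_force: [0.0, -0.7, 5.4]
grip_width: 0.407
```

```bash
python3 - <<'E'
from h import *
from workcell import manip
o=manip.get_obs();print(o['position'],o['ft_force'],o['torque'],o['grip_width'])
p,q=go([.5802,.2244,.30],RV)
p,q=go([.50,-.19,.36],RV,p,q)
p,q=go(SEAT+.075*a,SQ,p,q)
E
```

```text
[0.5797 0.2249 0.0384] [ 0.0057 -0.6942  5.4215] [-0.0352 -0.0128  0.0003] 0.40678195492242897
turn [-0.04  0.05  0.07] shift [ 0.0002  0.0004 -0.2616] dist 0.262 0.1
turn [0. 0. 0.] shift [-0.1516  0.3939 -0.06  ] dist 0.426 0.0
turn [-0.01 35.08  0.17] shift [-0.0557  0.0872  0.0349] dist 0.109 35.1
```

>>> move_arm --pt "0 0 0 0 0 -0.006 0.02" --pt "0 0 0 0 0 -0.02 0.02" --pt "0 0 0 0 0 -0.045 0.02" --pt "0 0 0 0 0 -0.08 0.02" --pt "0 0 0 0 0 -0.115 0.02" --pt "0 0 0 0 0 -0.15 0.02" --pt "0 0 0 0 0 -0.185 0.02" --pt "0 0 0 0 0 -0.22 0.02" --pt "0 0 0 0 0 -0.25 0.02" --pt "0 0 0 0 0 -0.262 0.02"

```text
clock: 23.9
position: [0.5803, 0.225, 0.304]
ee_rot: [0.996, 0.089, 0.001, -0.001]
ft_force: [1.1, 0.5, -3.0]
grip_width: 0.404
```

>>> move_arm --pt "0 0 0 -0.005 0.012 -0.005 0.02" --pt "0 0 0 -0.018 0.04 -0.012 0.02" --pt "0 0 0 -0.034 0.085 -0.02 0.02" --pt "0 0 0 -0.05 0.13 -0.03 0.02" --pt "0 0 0 -0.068 0.175 -0.04 0.02" --pt "0 0 0 -0.086 0.22 -0.05 0.02" --pt "0 0 0 -0.105 0.27 -0.055 0.02" --pt "0 0 0 -0.124 0.32 -0.06 0.02" --pt "0 0 0 -0.14 0.36 -0.06 0.02" --pt "0 0 0 -0.152 0.394 -0.06 0.02"

```text
clock: 24.9
position: [0.4972, -0.1942, 0.3588]
ee_rot: [0.996, 0.087, -0.002, -0.0]
ft_force: [0.5, 0.6, -3.0]
grip_width: 0.408
```

```bash
python3 - <<'E'
from h import *
from workcell import manip
o=manip.get_obs();print(o['position'],o['ft_force'],o['torque'],o['grip_width'])
p,q=go(SEAT+.075*a,SQ)
E
```

```text
[ 0.4972 -0.1942  0.3588] [ 0.5004  0.5885 -2.9805] [ 0.0027 -0.0239 -0.0203] 0.40772485548499765
turn [-0.01 35.3  -0.  ] shift [-0.0518  0.0838  0.0338] dist 0.104 35.3
```

>>> move_arm --pt "0 3 0 -0.003 0.006 -0.008 0.02" --pt "0 8 0 -0.01 0.018 -0.014 0.02" --pt "0 13 0 -0.02 0.032 -0.016 0.02" --pt "0 18 0 -0.032 0.048 -0.012 0.02" --pt "0 23 0 -0.042 0.062 -0.004 0.02" --pt "0 28 0 -0.05 0.074 0.008 0.02" --pt "0 32 0 -0.055 0.082 0.02 0.02" --pt "0 34.5 0.1 -0.055 0.086 0.03 0.02" --pt "0 35.1 0.1 -0.055 0.087 0.0345 0.02" --pt "0 35.1 0.1 -0.055 0.087 0.0345 0.02"

```text
clock: 25.9
position: [0.4598, -0.2849, 0.3236]
ee_rot: [0.951, 0.083, 0.298, -0.028]
ft_force: [0.4, 0.3, -2.1]
grip_width: 0.406
```

>>> move_arm --pt "0 0 0 0 0 0 0.02" --pt "0 0 0 0 0 0 0.02"

```text
clock: 26.1
position: [0.4616, -0.2848, 0.326]
ee_rot: [0.95, 0.084, 0.299, -0.027]
ft_force: [-0.0, -0.7, -2.2]
grip_width: 0.404
```

```bash
python3 - <<'E'
from h import *
from workcell import manip
o=manip.get_obs();print(o['position'],o['ft_force'],o['torque'],o['grip_width'])
p,q=go(SEAT+.025*a,SQ)
E
```

```text
[ 0.4616 -0.2848  0.326 ] [-0.0042 -0.7024 -2.21  ] [-0.176   0.9912  0.0507] 0.4040776114235937
turn [-0.11  0.1   0.18] shift [-0.0015  0.0006  0.05  ] dist 0.05 0.2
```

>>> move_arm --pt "0 0 0.1 0 0.0005 0.006 0.02" --pt "0 0 0.2 0 0.0005 0.016 0.02" --pt "0 0 0.2 0 0.0005 0.028 0.02" --pt "0 0 0.2 0 0.0005 0.038 0.02" --pt "0 0 0.2 0 0.0005 0.046 0.02" --pt "0 0 0.2 0 0.0005 0.051 0.02" --pt "0 0 0.2 0 0.0005 0.055 0.02" --pt "0 0 0.2 0 0.0005 0.058 0.02" --pt "0 0 0.2 0 0.0005 0.06 0.02" --pt "0 0 0.2 0 0.0005 0.06 0.02"

```text
clock: 27.1
position: [0.495, -0.2797, 0.2764]
ee_rot: [0.95, 0.082, 0.3, -0.027]
ft_force: [0.6, 0.6, -2.3]
grip_width: 0.408
```

```bash
python3 - <<'E'
from h import *
from workcell import manip
o=manip.get_obs();print(o['position'],o['ft_force'],o['torque'],o['grip_width'])
p,q=go(SEAT,SQ)
E
```

```text
[ 0.495  -0.2797  0.2764] [ 0.586   0.6285 -2.3293] [-0.1904  1.0012 -0.0319] 0.4081616403022002
turn [-0.09  0.07 -0.11] shift [-0.0008 -0.0002  0.0149] dist 0.015 0.2
```

>>> move_arm --pt "0 0 0 0 0 0.001 0.02" --pt "0 0 0 0 0 0.003 0.02" --pt "0 0 0 0 0 0.005 0.02" --pt "0 0 0 0 0 0.007 0.02" --pt "0 0 0 0 0 0.009 0.02" --pt "0 0 0 0 0 0.011 0.02" --pt "0 0 0 0 0 0.012 0.02" --pt "0 0 0 0 0 0.012 0.02"

```text
clock: 27.9
position: [0.5018, -0.2784, 0.2664]
ee_rot: [0.95, 0.082, 0.299, -0.027]
ft_force: [-0.6, 0.7, -3.0]
grip_width: 0.404
```

>>> move_arm --pt "0 0 0 0 0 0.001 0.02" --pt "0 0 0 0 0 0.002 0.02" --pt "0 0 0 0 0 0.003 0.02" --pt "0 0 0 0 0 0.004 0.02" --pt "0 0 0 0 0 0.004 0.02"

```text
clock: 28.4
position: [0.5041, -0.278, 0.2632]
ee_rot: [0.95, 0.082, 0.299, -0.027]
ft_force: [-0.4, 0.9, -4.0]
grip_width: 0.404
```

>>> move_arm --pt "0 0 0 0 0 0.0005 0.02" --pt "0 0 0 0 0 0.001 0.02" --pt "0 0 0 0 0 0.0015 0.02" --pt "0 0 0 0 0 0.002 0.02" --pt "0 0 0 0 0 0.002 0.02"

```text
clock: 28.9
position: [0.5044, -0.2781, 0.2629]
ee_rot: [0.95, 0.082, 0.3, -0.028]
ft_force: [-16.9, 5.2, 11.9]
grip_width: 0.403
```

>>> move_arm --pt "0 0 0 0 0 0.0005 0.02" --pt "0 0 0 0 0 0.001 0.02" --pt "0 0 0 0 0 0.001 0.02"

```text
clock: 29.2
position: [0.5044, -0.2781, 0.2629]
ee_rot: [0.95, 0.082, 0.3, -0.028]
ft_force: [-28.6, 8.7, 20.9]
grip_width: 0.404
```

>>> move_arm --pt "0 0 0 0 0 -0.001 0.02" --pt "0 0 0 0 0 -0.002 0.02" --pt "0 0 0 0 0 -0.002 0.035" --pt "0 0 0 0 0 -0.002 0.06" --pt "0 0 0 0 0 -0.002 0.085" --pt "0 0 0 0 0 -0.002 0.085" --pt "0 0 0 0 0 -0.002 0.085" --pt "0 0 0 0 0 -0.002 0.085" --pt "0 0 0 0 0 -0.002 0.085"

```text
clock: 30.1
position: [0.5046, -0.278, 0.2625]
ee_rot: [0.95, 0.082, 0.3, -0.027]
ft_force: [0.1, -0.2, -0.5]
grip_width: 0.995
```

>>> move_arm --pt "0 0 0 0 0 -0.01 0.085" --pt "0 0 0 0 0 -0.035 0.085" --pt "0 0 0 0 0 -0.065 0.085" --pt "0 0 0 0 0 -0.09 0.085" --pt "0 0 0 0 0 -0.1 0.085" --pt "0 0 0 0 0 -0.1 0.085" --pt "0 0 0 0 0 -0.1 0.085"

```text
clock: 30.8
position: [0.4483, -0.2877, 0.3436]
ee_rot: [0.95, 0.082, 0.299, -0.028]
ft_force: [0.3, -0.2, -0.5]
grip_width: 0.994
```

```bash
python3 - <<'E'
from h import *
from workcell import manip,cams
o=manip.get_obs();print(o['position'],o['ft_force'],o['grip_width'])
w=cams.camera("wrist")[:,:,::-1];s=cams.camera("scene")[:,:,::-1]
s0=cv2.imread("pics/scene0.png")
c=lambda i:cv2.resize(i[135:215,145:245],(390,312),interpolation=cv2.INTER_CUBIC)
cv2.imwrite("pics/f9.png",np.vstack([np.hstack([c(s0),c(s)]),np.hstack([cv2.resize(w,(384,288)),cv2.resize(s[180:330,245:435],(396,288))])]))
E
```

```text
[ 0.4483 -0.2877  0.3436] [ 0.2949 -0.1787 -0.51  ] 0.9942103728457524
```

View pics/f9.png

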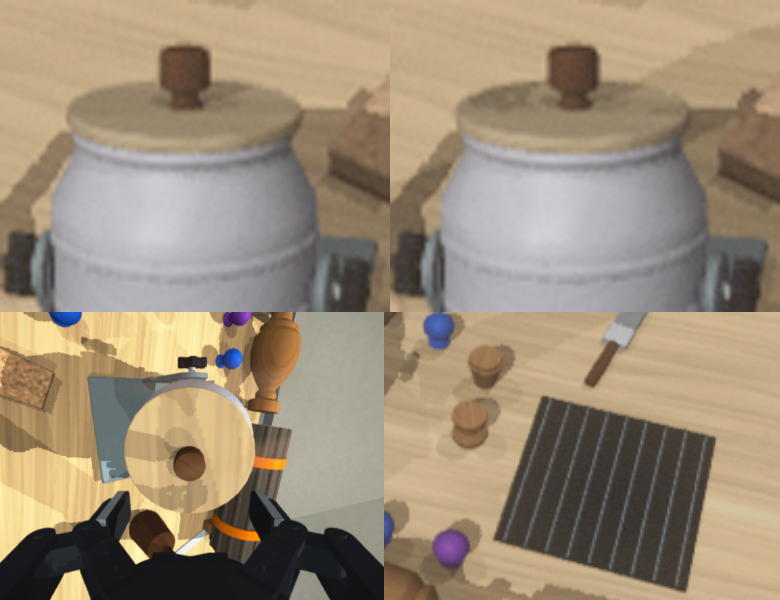

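```bash
python3 - <<'E'
from h import *
from workcell import manip,cams
s0=cv2.imread("pics/scene0.png").astype(int);s=cams.camera("scene")[:,:,::-1].astype(int)
for i in(s0,s):print([(c.round(2),st) for c,st in blobs(((i[...,2]<125)&(i[...,2]-i[...,0]>25)).astype(np.uint8),(180,140,205,170))])
print(manip.get_obs()['ft_force'],manip.hand_in())
E
```

```text
[(array([192.35, 154.52]), array([186, 147,  16,  17, 197], dtype=int32))]
[(array([191.99, 154.52]), array([186, 147,  16,  17, 187], dtype=int32))]
the job is handed in; nothing more can be done
[ 0.0305  0.2579 -0.1151] None
```

The job is done and handed in at about 31 s of the 72 s. I lifted the lid off and laid it knob up on the mat. I then put the beech pull in the drum and set the lid back on it.

**What the last checks showed:**
- **Pull:** after I released it, the wrist camera showed three pulls inside the drum.
- **Lid:** contact came within about 2 mm of the depth where I first gripped the lid on the drum. In the scene picture the knob sits within 0.4 px of where it started.
- **Mat and other things:** the mat is empty. The foot, spool, brush, sanding block and coloured look-alikes that show in the last pictures have not visibly moved. I did not check the wax tin again.
- **Robot:** the gripper is open, clear of everything, and reads about 0 N.

**What went wrong or disagreed:**
- **Stop at a joint limit:** early on, one move stopped at the lower limit of joint 2 without passing it, and I took another path.
- **Mouth position:** the wrist view put the drum mouth about 7 mm uphill and nearly 10 mm deeper than my estimate from the lid. I shifted the drop point for it, and contact force guided the lid home.
- **Force:** the wrist force peaked at about 37 N when seating the lid and about 25 N when setting it on the mat.

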